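Latch the shielded test chamber shut

ROBOT

A 6-joint arm with a two-finger parallel gripper is mounted at the origin on the work surface. World frame = base frame: x ahead of the robot, y to its left, z up, the work surface at z = 0. Lengths are in m, angles in rad, forces in N, time in s.
With the tool pointing down it reaches from about 0.35 to 0.775 m from the base axis. Payload 7.3 kg.
Tool frame: the origin (TCP) lies at the very end of the fingers, on their centre line; the grasp point (between the pads) lies 19 mm behind it; z points along the fingers, y is the direction in which the jaws open and shut (so a half turn about z gives the same grasp; the last joint's range is limited). The gripper opens to 92 mm and grips with 3 to 60 N. Pads are 19 mm wide; open, the fingers measure 130 mm over their backs; the gripper's body (75 mm by 190 mm) begins 47 mm behind the grasp point.
Start: joints at [-1.494, 0.342, 1.524, -0, 1.275, -0.146], TCP at [0.116, -0.512, 0.227] pointing down, gripper open.
Joint ranges: [-2.53, 2.53], [-0.77, 2.02], [0.04, 2.7], [-1, 4.14], [0.28, 2.66], [-3.11, 3.11]. Speed limits (rad/s): [2.57, 2.57, 3.14, 3.14, 3.14, 3.14].

INTERFACE

Orientations are given as [roll, pitch, yaw] about the fixed x, y, z axes, in that order (R = Rz(yaw) Ry(pitch) Rx(roll)).
In Python, from cell import robot gives the robot as it stands.
- The arm moves only by the tool apply_moves, never from a script. Its argument "plan" is a list of rows, each an object of numbers: "tx", "ty", "tz": the shift along the tool's x, y, z in m; "yaw": the turn about the tool's z in rad; "grip": the opening, from -1 (shut) to 1 (fully open), so that 0 is half open. In form: [{"tx": .., "ty": .., "tz": .., "yaw": .., "grip": ..}, ...]. A call has 1 to 8 rows; each row is the pose to reach, as a shift and turn from the pose commanded when the call began, along the tool's axes at that moment; what a row does not reach only later rows make up. A row lasts 1/8 s, in which the tool goes at most 62.5 mm and 10.7 degrees, less where a joint would pass 70% of its speed; a pose out of reach is approached as far as the arm can. A call with a gripper value outside its range is refused whole. The fingers move at their own pace and stop on an object; "force" is the grip in N (left out, the last holds). Time passes only in rows, so rows that repeat a pose let the fingers close. It gives the time, the measured TCP pose, the force and the opening at its end, in the units of the state.
- robot.observe(): the state, without advancing time (a new reading comes with each control period).
- robot.read_camera(name): name is "side" or "top" or "wrist"; returns (picture, depth): 384x512x3 uint8, red, green, blue; 384x512 float32, m along the optical axis (not along the pixel's ray), 0 where there is no reading.
- robot.get_calibration(name): a dict with "camera_matrix" (3x3 intrinsics, pixels), "R" (3x3) and "t" (3): a world point X has camera coordinates R X + t. Camera axes: x right, y down, z forward; pixel columns grow to the right and rows downward; lengths in m; the calibration is good to about 2 mm. The wrist camera is an equidistant fisheye: a pixel r from the principal point sees the ray r / f radians off the axis. A picture is of the moment at which its call begins: read the wrist's pose just before it. get_calibration takes no time and is no camera call; for the wrist camera it gives the pose at the moment of the call.
- robot.hand_in(): hands the job in, once; it reports no verdict.
Trained networks look in the newest picture that a camera, given by its name, has taken for a name from the list of things; names that differ only in an ending like _2 or _b are one class to them, and where a whole thing is asked for, a point or a joint stands for the part that bears it (a point fixed in the world has none). Each returns a list of dicts, best first, with "confidence" (0 to 1); they miss things now and then, are a little off and sometimes report something else, mostly with a low value. They report only what shows in the picture. A call takes as long as a camera call.
- robot.outline_of(label, camera): "region" (384x512 bool, what is visible of it) and "pixel" ([row, column] in pixels, amid what is visible of it).
- robot.tip_of(label, camera): "pixel" ([row, column] in pixels: a listed point, or the origin of a listed thing).
The state is a dict: "time": time; "qpos": joint angles; "qvel": joint speeds; "joint_efforts": joint torques, N m; "tool_pos": TCP position; "tool_rot": TCP orientation; "contact_force": force on the tool from outside, world axes, zero at the start; "torque": the same for the moment, N m; "opening": finger opening in m.
Only numpy, scipy, OpenCV 4.12 (cv2) and the standard library are available. Lean on these libraries where they do the work, as an engineer would, in place of code of your own. Each camera call takes 0.05 s, during which the arm holds its last target.

TASK

Close the shielded test chamber: push its sliding near half in until it meets the rubber seal, hook the claw of the draw latch on its top over the keeper, then swing the lever over centre and down flat, so that the latch holds the chamber shut. Leave the other things on the bench where they are.

Things in the scene. Friction and masses are not known exactly. Their poses are not given: they have to be found in the camera images.
- pivot (a point): lever hinge of the draw latch on top of the white test chamber (210 mm wide, 82 mm tall, dark base plate 310 x 250 x 12 mm under it); 98 mm above the table, on the chamber's middle plane. Axes are the chamber's: x level, away from the near half, y level along the hinge, z up. The fixed far half spans x -30 to 130 mm from here, the base plate -175 to 135
- bar (a point): middle of the guard bar, a round steel bar 12 mm thick along y, 130 mm above the hinge and 56 mm beyond it (+x), on posts at y = +-118 mm. It leaves no room for an upright gripper over the shut lever; one that leans back to -x by 25 to 40 degrees (fingers pointing down and to +x) fits
- front_half (a joint): how far (m) the near half (75 mm long, 210 wide, 66 tall, its front face 105 mm before the hinge at 0) stands out to -x: 0 = hard shut, 0.008 = just meets the rubber seal, a spring that pushes back with 4 N plus 4 N per mm; most 0.06. Slides with 2 N friction, stays where left; the seal returns it to 0.008 unless latched. Latched: about 0.002
- front_face (a point): centre of the near half's upright front face (it faces -x, the robot), 49 mm above the table: the place to push. Brass connectors stick out 10 mm at y = +-45 and +-70 mm; the middle is flat
- keeper (a point): middle of the upper edge of the keeper's -x face. The keeper is an upright steel block on the near half, 8 mm (x) by 22 mm (y), standing 20 mm above the chamber's top; its +x side is a ramp down to the chamber's top, up which the claw's lip rides as the near half is pushed in; hooked, the lip bears on its -x face. Axes as the chamber's
- lever (a joint): lever angle (rad): 0 = shut, flat towards +x; grows as its end rises, 1.57 upright, most 2.0 (leaning to -x). Stiff (0.06 N m), stays where left. With the claw hooked it pulls from about 1.2 down; dead point at 0.2, below which it is drawn shut. A push of about 5 N near its end is enough
- lever_end (a point): middle of the lever's end on its outer face (the upper one when shut). The lever is a flat steel bar, 92 mm long from the hinge, 18 mm wide near the hinge, 28 mm wide from 40 mm on; this face runs 9 mm off the line through the hinge. Axes turn with the lever: x along it, z out of the face
- claw (a joint): claw angle (rad) about its pin on the lever: the claw's slope above level (from pin up to its lip end at -x) is this minus the lever angle. At lever angle t the pin is x = 18 cos(t - 0.2), z = 18 sin(t - 0.2) mm from the hinge: raising the lever carries the claw to -x. It swings freely and falls (50 g): at first its lip lies on the near half's top
- tab (a point): centre of the claw's finger tab, 14 mm wide (y, to pinch), 22 mm long, 30 mm tall, standing on the claw's 38 mm wide end plate, whose top is 15 mm below. In the claw's frame (x from lip to pin, z up; the axes of this point) it is 84.5 mm before the pin and 25 mm above it. Pulling it moves claw and lever together
- lip (a point): middle of the inner face of the claw's downturned lip, 91.5 mm from the pin; lip 6 mm thick, 30 wide, reaching 9 mm lower; the end plate is 6 mm above. Hooked, the lip hangs on the -x side of the keeper, the plate down on its top. With the near half at 0.008 it clears the keeper by 10 mm at lever 1.8, not at all below 1.2. Axes as the claw
- terminator: a small steel cylindrical terminator, 26 mm across and 30 mm tall, standing on top of the far half of the chamber; origin under its foot
- screwdriver: a screwdriver with a black handle lying on the table beside the chamber (left, +y); origin on its underside
- parts_box: a clear open box 110 x 90 x 45 mm of brass and steel fittings beside the chamber (right, -y); origin under its centre
- amplifier: a small aluminium box 110 x 60 x 32 mm with a connector at each end, near the robot on the left; origin under its centre
- meter: a grey hand-held meter 170 x 85 x 35 mm lying on the table to the right; origin under its centre
- wrench: a steel open-ended wrench lying on the table far to the left; origin on its underside
- tape: a black roll of tape, 90 mm across, 24 mm tall, lying near the robot on the right; origin under its centre

How it is judged:
On the way, in this order (a step that is already met when the one before it is completed fails the run):
1. the near half is pushed in to its seal (value of joint front_half below 0.0115 m), for 0.1 s.
2. the claw is hooked: its lip hangs on the near side of the keeper, below its top, with the lever still raised (x of lip in the frame of keeper between -0.02 and 0.002 m and z of lip in the frame of keeper below -0.001 m and value of joint lever above 0.3 rad), for 0.2 s.
At the end, for the whole second after the job is handed in: the lever lies flat (within 0.08 rad of shut) and still, the claw's lip is behind the keeper (within 6 mm of its face, below its top), and the near half is drawn at least 2.5 mm into its seal (stands out less than 5.5 mm) (value of joint lever below 0.08 rad and value of joint front_half below 0.0055 m and x of lip in the frame of keeper between -0.006 and 0.004 m and z of lip in the frame of keeper below -0.001 m and velocity of joint lever between -0.05 and 0.05 rad/s); the robot touches nothing.
It fails at once if one of the other loose things (terminator, screwdriver, parts box, amplifier, meter, wrench, tape) is moved by more than 30 mm (distance of any of terminator, screwdriver, parts_box, amplifier, meter, wrench, tape from where it was at the start of the episode above 0.03 m).
It also fails if it takes over 56 s, if anything falls off the work surface, if the arm or the gripper's body presses on something with over 40 N, if the wrist force passes 120 N, or if a joint passes its speed limit or range.

## Working session

There is one attempt and no reset: what is moved stays moved. The work goes in short steps, Python scripts to look and compute and a tool call to move; the robot and the scene stay as the last step left them, time stands still between calls to the robot, and variables do not carry over. Pictures are saved under pics/ and viewed, and the job is handed in when it is done.

Besides the shell and the picture viewer there is one more tool, called after "Call:" as name([rows], argument=value, ...), one row to a line, values as JSON. apply_moves: Moves the arm, as the interface text tells. Its arguments: {"type":"object","properties":{"plan":{"type":"array","items":{"type":"object","properties":{"tx":{"type":"number"},"ty":{"type":"number"},"tz":{"type":"number"},"yaw":{"type":"number"},"grip":{"type":"number"}}}},"force":{"type":"number"}},"required":["plan"]}

```bash
ls; mkdir -p pics; cat > h.py <<'E'
import numpy as np, cv2
from cell import robot
from scipy.spatial.transform import Rotation as Ro
def snap(cam,fn):
    im,d=robot.read_camera(cam); cv2.imwrite('pics/'+fn+'.png',cv2.cvtColor(im,cv2.COLOR_RGB2BGR)); return im,d
def unproj(cam,px,depth,c=None):
    c=c or robot.get_calibration(cam); K=np.array(c['camera_matrix']);R=np.array(c['R']);t=np.array(c['t'])
    r,cc=px; p=np.array([(cc-K[0,2])/K[0,0],(r-K[1,2])/K[1,1],1])*depth
    return R.T@(p-t)
def atz(cam,px,z):
    c=robot.get_calibration(cam); K=np.array(c['camera_matrix']);R=np.array(c['R']);t=np.array(c['t'])
    r,cc=px; d=R.T@np.array([(cc-K[0,2])/K[0,0],(r-K[1,2])/K[1,1],1]); o=-R.T@t
    return o+d*(z-o[2])/d[2]
def proj(cam,X):
    c=robot.get_calibration(cam); K=np.array(c['camera_matrix']);p=np.array(c['R'])@X+np.array(c['t']); q=K@p/p[2]; return q[1],q[0]
E
python3 - <<'E'
from h import *
for c in ['side','top','wrist']:
    im,d=snap(c,c+'0'); np.save(c+'d0.npy',d)
    k=robot.get_calibration(c); print(c,k['camera_matrix'],-np.array(k['R']).T@np.array(k['t']),np.array(k['R'])[2])
s=robot.observe(); print(s)
E
```

```text
pics
side [[356.60098435   0.         257.43549272]
 [  0.         356.60098435 191.06531627]
 [  0.           0.           1.        ]] [0.48036277 0.72186568 0.81255315] [ 0.0847835  -0.73790655 -0.66955633]
top [[357.06052385   0.         253.01963543]
 [  0.         357.06052385 188.58513522]
 [  0.           0.           1.        ]] [ 0.35498177 -0.01239197  1.25616232] [ 0.1723823   0.00619169 -0.98501066]
wrist [[297.31863964   0.         255.81166717]
 [  0.         297.31863964 195.63509873]
 [  0.           0.           1.        ]] [ 0.1908883  -0.49613414  0.38445471] [-0.28014625 -0.06270151 -0.95790741]
{'time': 0.15, 'qpos': array([-1.49399841e+00,  3.42591522e-01,  1.52479615e+00,  5.64160589e-06,
        1.27539554e+00, -1.46015993e-01]), 'qvel': array([ 0.00080516, -0.00059675, -0.00392162,  0.00135754,  0.00098552,
       -0.00018229]), 'joint_efforts': array([ 1.57818828e-03, -4.31469154e+01, -2.44352621e+01,  7.18333013e-02,
        5.37356758e-02, -8.71588804e-05]), 'tool_pos': array([ 0.11600349, -0.51171266,  0.22619014]), 'tool_rot': array([-3.14041555e+00, -1.78561378e-04,  2.22812160e-01]), 'contact_force': array([-0.07675805, -0.73969298, -0.28477087]), 'torque': array([ 0.01440508, -0.01655699, -0.02373345]), 'opening': 0.09159731496196735}
```

View pics/side0.png

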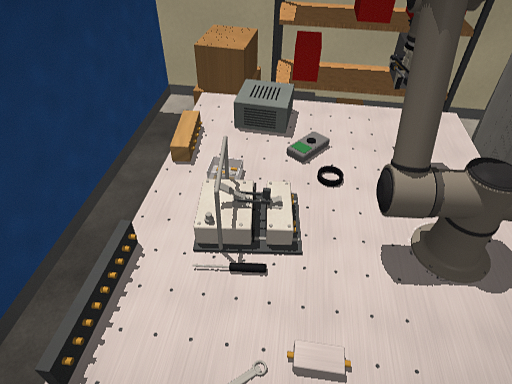

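View pics/top0.png

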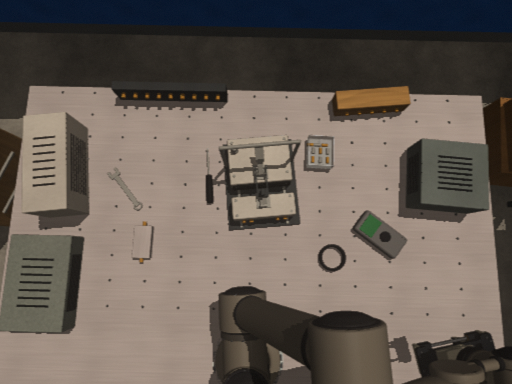

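```bash
python3 - <<'E'
from h import *
for cam in ['top','side']:
    d=np.load(cam+'d0.npy')
    for n in ['pivot','front_face','keeper','lever_end','tab','lip','bar','terminator']:
        r=robot.tip_of(n,cam)
        for q in r[:2]:
            px=q['pixel']; dd=d[int(round(px[0])),int(round(px[1]))]
            print(cam,n,np.round(px,1),round(q['confidence'],2),np.round(unproj(cam,px,dd),4) if dd>0 else None)
E
```

```text
top pivot [173.1 259.9] 0.74 [ 0.6077 -0.0265  0.1099]
top front_face [220.8 263. ] 0.72 [ 0.4597 -0.0421  0.0123]
top keeper [205.4 264.3] 0.75 [ 0.5024 -0.0432  0.1014]
top lever_end [148.8 257.5] 0.56 [ 0.6788 -0.0167  0.1487]
top tab [194.3 265.5] 0.72 [ 0.5386 -0.0464  0.1044]
top lip [194.5 262.5] 0.64 [ 0.5324 -0.0359  0.1378]
top bar [145.7 259.6] 0.56 [ 0.6652 -0.0224  0.2284]
top terminator [150.9 231.6] 0.4 [0.6864 0.0704 0.0907]
side pivot [198.1 242.4] 0.69 [ 0.6085 -0.0186  0.1073]
side pivot [211.  292.3] 0.23 [ 0.4618 -0.0173  0.0785]
side front_face [212.7 290.7] 0.89 [ 0.466  -0.0075  0.0806]
side front_face [148.6 303.6] 0.65 [ 0.4386 -0.3994  0.0348]
side keeper [197.7 279.9] 0.96 [ 0.5016 -0.0422  0.1025]
side lever_end [186.6 212.9] 0.73 [ 0.7111 -0.0804  0.0836]
side tab [191.6 267.1] 0.53 [ 0.539  -0.0297  0.1324]
side lip [194.4 266.5] 0.53 [ 0.5401 -0.0272  0.1237]
side bar [162.9 223.2] 0.57 [ 0.6601 -0.0206  0.2272]
side bar [195.1 267.1] 0.55 [ 0.5385 -0.0307  0.1181]
side terminator [271.7 223.5] 0.56 [6.307e-01 1.651e-01 6.000e-04]
side terminator [185.7 213.7] 0.53 [ 0.6869 -0.0049  0.1559]
```

```bash
python3 - <<'E'
from h import *
a=cv2.imread('pics/top0.png')[120:240,190:350]; cv2.imwrite('pics/topc.png',cv2.resize(a,None,fx=5,fy=5,interpolation=2)[:600])
a=cv2.imread('pics/side0.png')[130:280,180:320]; cv2.imwrite('pics/sidec.png',cv2.resize(a,None,fx=4,fy=4,interpolation=2))
c=robot.get_calibration('top')
d=np.load('topd0.npy')
K=c['camera_matrix'];rr,cc=np.mgrid[:384,:512]
P=np.stack([(cc-K[0,2])/K[0,0]*d,(rr-K[1,2])/K[1,1]*d,d],-1)
W=(P-np.array(c['t']))@np.array(c['R'])
m=(d>0)&(W[...,0]>.4)&(W[...,0]<.8)&(abs(W[...,1]+.03)<.16)&(abs(W[...,2]-.094)<.006)
q=W[m]; rect=cv2.minAreaRect(q[:,:2].astype(np.float32)*1000); print(rect,np.median(q[:,2]),len(q))
# bar
b=(d>0)&(abs(W[...,2]-.231)<.01)&(W[...,0]>.6)&(W[...,0]<.73)&(abs(W[...,1]+.03)<.15)
q=W[b]; print(len(q),np.polyfit(q[:,1],q[:,0],1),q.min(0),q.max(0),q.mean(0))
E
```

```text
((610.009765625, -20.556854248046875), (239.52066040039062, 237.76132202148438), 87.27667999267578) 0.0932063226486843 109
333 [-0.11173481  0.66538451] [ 0.64976827 -0.14559646  0.22107281] [0.68599566 0.09855165 0.23810261] [ 0.6679076  -0.02258103  0.23197083]
```

```bash
python3 - <<'E'
from h import *
for cam in ['top','side']:
    for n in ['front_half','parts_box','bar','lever','claw','terminator']:
        for q in robot.outline_of(n,cam)[:2]:
            print(cam,n,np.round(q['pixel']),round(q['confidence'],2),q['region'].sum())
E
```

```text
top front_half [204. 262.] 0.59 1577
top parts_box [149. 320.] 0.84 893
top bar [181. 264.] 0.75 6485
top lever [169. 261.] 0.79 324
top claw [189. 265.] 0.51 149
top claw [166. 259.] 0.25 351
side front_half [220. 278.] 0.59 1605
side front_half [149. 305.] 0.57 739
side parts_box [169. 231.] 0.83 566
side parts_box [196. 247.] 0.26 502
side bar [218. 246.] 0.56 7586
side lever [200. 263.] 0.72 272
side lever [198. 250.] 0.57 457
side claw [197. 260.] 0.58 308
side terminator [198. 247.] 0.54 494
side terminator [223. 205.] 0.52 68
```

View pics/topc.png

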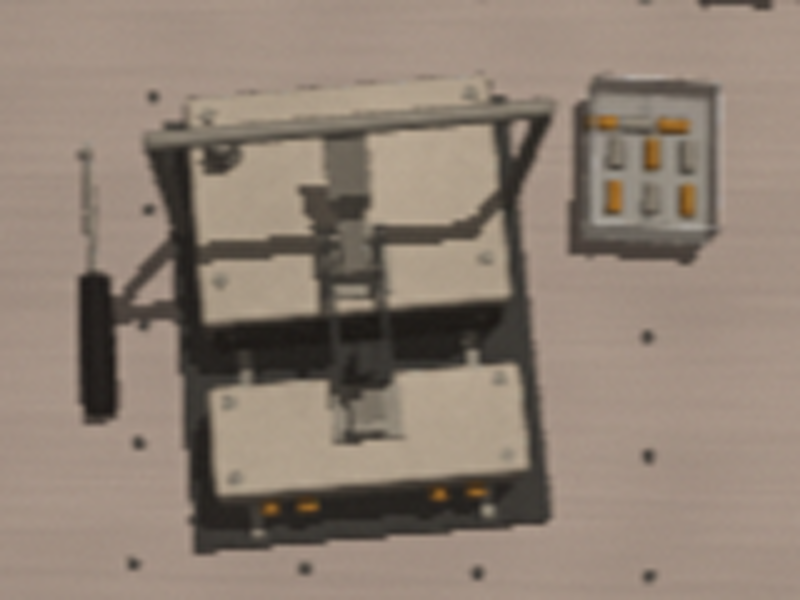

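View pics/sidec.png

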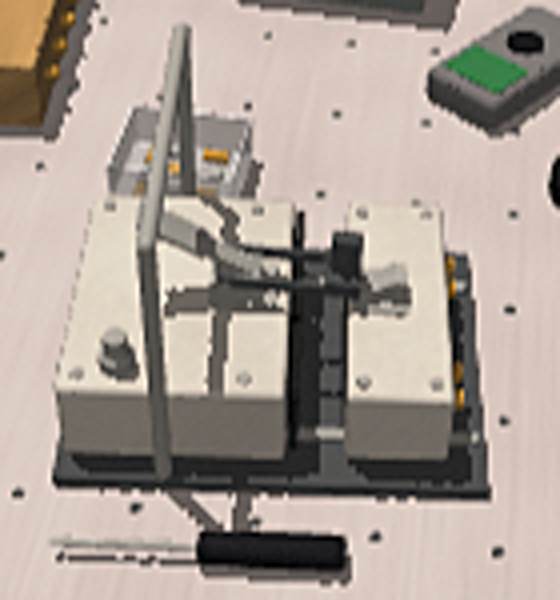

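```bash
python3 - <<'E'
from h import *
f=lambda x,y,z: atz('top',(120+y/5-.4,190+x/5-.4),z)
L=lambda n,p,z: print(n,[np.round(f(*q,z)[:2],4) for q in p], np.arctan2(*( (f(*p[0],z)-f(*p[1],z))[:2]*[-1,1])))
L('base near',[(195,550),(550,520)],.012)
L('near top front',[(217,497),(529,466)],.094)
L('near top back',[(208,388),(521,362)],.094)
L('far top near edge',[(203,325),(511,298)],.094)
L('bar',[(148,140),(550,108)],.228)
L('far top far',[(187,102),(488,80)],.094)
# pts
for n,z in [('pivot',.098),('keeper',.114),('tab',.12)]:
    for cam in('top','side'):
        robot.read_camera(cam)
        q=robot.tip_of(n,cam)
        if q: print(n,cam,np.round(atz(cam,q[0]['pixel'],z),4),q[0]['confidence'])
print(robot.observe()['time'])
E
```

```text
base near [array([0.4263, 0.0766]), array([ 0.453 , -0.1695])] 0.10808884861709939
near top front [array([0.4563, 0.0576]), array([ 0.4814, -0.1454])] 0.12320063637598166
near top back [array([0.5279, 0.066 ]), array([ 0.5501, -0.1398])] 0.10777148367532213
far top near edge [array([0.57  , 0.0708]), array([ 0.5931, -0.133 ])] 0.11286568214405528
bar [array([0.6566, 0.098 ]), array([ 0.6821, -0.1418])] 0.10601176036644357
far top far [array([0.7232, 0.087 ]), array([ 0.7435, -0.1166])] 0.09951351049844927
pivot top [ 0.612 -0.026  0.098] 0.88
pivot side [ 0.6123 -0.0336  0.098 ] 0.62
keeper top [ 0.4967 -0.0336  0.114 ] 0.69
keeper side [ 0.4991 -0.0414  0.114 ] 0.82
tab top [0.364  0.3337 0.12  ] 0.66
tab side [ 0.5453 -0.0361  0.12  ] 0.75
2.15
```

```bash
python3 - <<'E'
from h import *
f=lambda x,y,z: atz('top',(120+y/5-.4,190+x/5-.4),z)
psi=.108;xh=np.array([np.cos(psi),np.sin(psi)]);yh=np.array([-xh[1],xh[0]])
def L(n,p,z,off):
    a=(f(*p[0],z)+f(*p[1],z))[:2]/2; w=np.linalg.norm((f(*p[0],z)-f(*p[1],z))[:2]); print(n,'ang',np.arctan2(*( (f(*p[0],z)-f(*p[1],z))[:2]*[-1,1])),'w',w,'pivot est',a-off*xh)
L('base near',[(195,550),(550,520)],.012,-.175)
L('near top front',[(217,497),(529,466)],.082,-.105)
L('near top back',[(208,388),(521,362)],.082,-.03)
L('far top near edge',[(203,325),(511,298)],.082,-.03)
L('bar',[(148,140),(550,108)],.228,.056)
L('far top far',[(187,102),(488,80)],.082,.13)
c=robot.get_calibration('top');K=c['camera_matrix'];rr,cc=np.mgrid[:384,:512]
d=np.load('topd0.npy')
P=np.stack([(cc-K[0,2])/K[0,0]*d,(rr-K[1,2])/K[1,1]*d,d],-1)
W=(P-np.array(c['t']))@np.array(c['R']); np.save('W.npy',W)
for r in (190,200,212): print(np.round(W[r,[235,240,250,280,290],2],4))
p0=np.array([.612,-.028])
# middle-plane profile
u=(W[...,:2]-p0)@xh; v=(W[...,:2]-p0)@yh
m=(abs(v)<.007)&(abs(u)<.2)&(d>0)
i=np.argsort(u[m]); print([(int(a*1000),int(b*1000)) for a,b in zip(u[m][i],W[...,2][m][i])])
E
```

```text
base near ang 0.10808884861709939 w 0.2475151539318965 pivot est [ 0.613656   -0.02757408]
near top front ang 0.12320063637598151 w 0.20666203719894174 pivot est [ 0.57443043 -0.03286125]
near top back ang 0.10777148367532233 w 0.20915997794394087 pivot est [ 0.57073862 -0.03392942]
far top near edge ang 0.1128656821440552 w 0.2071909763675801 pivot est [ 0.61366776 -0.02806594]
bar ang 0.10601176036644357 w 0.24109169843847686 pivot est [ 0.61370807 -0.02794009]
far top far ang 0.09951351049844911 w 0.2067151070291774 pivot est [ 0.6080308  -0.02880789]
[0.0122 0.0113 0.0117 0.0096 0.0138]
[0.0855 0.0807 0.0796 0.0801 0.0823]
[0.0817 0.0815 0.0828 0.0808 0.0866]
[(-198, 0), (-198, 0), (-198, -2), (-197, -2), (-195, 2), (-195, 1), (-194, 0), (-194, 1), (-191, 0), (-191, 0), (-191, 0), (-190, 0), (-188, 3), (-187, -3), (-187, 3), (-187, -2), (-184, -1), (-184, -1), (-184, 0), (-183, 0), (-181, -1), (-181, 0), (-180, -2), (-180, 2), (-178, 3), (-177, 1), (-177, -3), (-177, 0), (-174, 2), (-174, -2), (-173, 0), (-173, 1), (-171, 12), (-171, 12), (-171, 15), (-170, 10), (-168, 10), (-167
[... 3986 characters left out ...]
 (109, 87), (110, 82), (111, 80), (111, 81), (113, 86), (114, 81), (114, 81), (115, 79), (116, 84), (118, 81), (119, 77), (119, 77), (121, 82), (121, 82), (122, 81), (122, 80), (124, 85), (124, 81), (125, 80), (125, 82), (126, 80), (127, 84), (127, 86), (129, 79), (129, 80), (159, 0), (160, -1), (161, -4), (163, 0), (163, 0), (164, -2), (166, 0), (167, -1), (168, 6), (169, -3), (169, -4), (169, 4), (170, 4), (170, 2), (175, 0), (175, -1), (175, -1), (176, -2), (177, 2), (178, 0), (179, -1), (179, 0), (182, 0), (183, 0), (183, -2), (183, 0), (185, 3), (185, 2), (186, 2), (186, -2), (189, 3), (189, 4), (189, 0), (190, 0), (193, 2), (194, 0), (194, 0), (195, -2), (197, 2), (198, -1), (199, -3)]
```

```bash
cat >> h.py <<'E'
psi=.108;PIV=np.array([.613,-.028,.098])
XH=np.array([np.cos(psi),np.sin(psi),0]);YH=np.array([-np.sin(psi),np.cos(psi),0])
def ch(u,v,z): return np.array([PIV[0],PIV[1],0])+u*XH+v*YH+[0,0,z]
def loc(p): d=np.array(p)-[PIV[0],PIV[1],0]; return np.round([d@XH,d@YH,p[2]],4)
def go(target,yaw=None):
    s=robot.observe(); R=Ro.from_euler('xyz',s['tool_rot']).as_matrix()
    e=R.T@(np.array(target)-s['tool_pos']); print('t',round(s['time'],2),'loc',loc(s['tool_pos']),'shift',np.round(e,4), 'dyaw',None if yaw is None else round(-(yaw-s['tool_rot'][2]),3),'rot',np.round(s['tool_rot'],3),'F',np.round(s['contact_force'],1),'op',round(s['opening'],3))
E
python3 - <<'E'
from h import *
go(ch(-.185,0,.2),psi+np.pi)
E
```

```text
t 2.15 loc [-0.5463 -0.4276  0.2267] shift [ 0.4079 -0.3835  0.0267] dyaw -3.027 rot [3.142 0.    0.223] F [ 0.7 -0.   0.3] op 0.092
```

Call:
apply_moves([
  {"tx": 0.04,"ty": -0.038,"tz": 0,"yaw": -0.15,"grip": -1},
  {"tx": 0.08,"ty": -0.076,"tz": 0,"yaw": -0.3,"grip": -1},
  {"tx": 0.12,"ty": -0.114,"tz": 0,"yaw": -0.45,"grip": -1},
  {"tx": 0.16,"ty": -0.152,"tz": 0,"yaw": -0.6,"grip": -1},
  {"tx": 0.2,"ty": -0.19,"tz": 0,"yaw": -0.75,"grip": -1},
  {"tx": 0.24,"ty": -0.228,"tz": 0,"yaw": -0.9,"grip": -1},
  {"tx": 0.28,"ty": -0.266,"tz": 0,"yaw": -1.05,"grip": -1},
  {"tx": 0.32,"ty": -0.304,"tz": 0,"yaw": -1.2,"grip": -1},
])

```text
time: 3.15
tool_pos: [0.3618, -0.1433, 0.227]
tool_rot: [3.141, 0.001, 1.428]
contact_force: [0.9, -1.1, -0.3]
opening: 0.0162
```

```bash
python3 - <<'E'
from h import *
go(ch(-.185,0,.15),psi+np.pi)
E
```

```text
t 3.15 loc [-0.2622 -0.0876  0.227 ] shift [0.1041 0.0529 0.077 ] dyaw -1.822 rot [3.141e+00 1.000e-03 1.428e+00] F [ 0.9 -1.1 -0.3] op 0.016
```

Call:
apply_moves([
  {"tx": 0.02,"ty": 0.01,"tz": 0,"yaw": -0.18,"grip": -1},
  {"tx": 0.04,"ty": 0.02,"tz": 0,"yaw": -0.36,"grip": -1},
  {"tx": 0.06,"ty": 0.03,"tz": 0.01,"yaw": -0.54,"grip": -1},
  {"tx": 0.08,"ty": 0.04,"tz": 0.02,"yaw": -0.72,"grip": -1},
  {"tx": 0.1,"ty": 0.05,"tz": 0.03,"yaw": -0.9,"grip": -1},
  {"tx": 0.104,"ty": 0.053,"tz": 0.05,"yaw": -1.08,"grip": -1},
  {"tx": 0.104,"ty": 0.053,"tz": 0.07,"yaw": -1.26,"grip": -1},
  {"tx": 0.104,"ty": 0.053,"tz": 0.077,"yaw": -1.44,"grip": -1},
])

```text
time: 4.15
tool_pos: [0.4282, -0.0495, 0.1487]
tool_rot: [-3.142, -0.002, 2.869]
contact_force: [-0.1, 0.2, -0.2]
opening: 0.0005
```

```bash
python3 - <<'E'
from h import *
go(ch(-.175,0,.06),psi+np.pi)
E
```

```text
t 4.15 loc [-0.1861 -0.0014  0.1487] shift [-0.0099  0.0054  0.0887] dyaw -0.38 rot [-3.142e+00 -2.000e-03  2.869e+00] F [-0.1  0.2 -0.2] op 0.0
```

Call:
apply_moves([
  {"tx": -0.002,"ty": 0.001,"tz": 0.02,"yaw": -0.15,"grip": -1},
  {"tx": -0.005,"ty": 0.003,"tz": 0.045,"yaw": -0.3,"grip": -1},
  {"tx": -0.01,"ty": 0.005,"tz": 0.07,"yaw": -0.38,"grip": -1},
  {"tx": -0.01,"ty": 0.005,"tz": 0.089,"yaw": -0.38,"grip": -1},
  {"tx": -0.01,"ty": 0.005,"tz": 0.089,"yaw": -0.38,"grip": -1},
])

```text
time: 4.78
tool_pos: [0.4389, -0.0475, 0.0598]
tool_rot: [3.141, -0.003, -3.04]
contact_force: [-0.6, -1.2, -0.6]
opening: 0.0006
```

```bash
python3 - <<'E'
from h import *
snap('side','side1')
a=cv2.imread('pics/side1.png')[100:300,150:390]; cv2.imwrite('pics/side1c.png',cv2.resize(a,None,fx=3,fy=3,interpolation=2))
go(ch(-.125,0,.06),psi+np.pi)
E
```

```text
t 4.83 loc [-0.1746 -0.0009  0.0606] shift [-0.0496  0.0012  0.0006] dyaw -6.29 rot [ 3.141e+00 -1.000e-03 -3.041e+00] F [-0.  -0.7 -0.1] op 0.0
```

View pics/side1c.png

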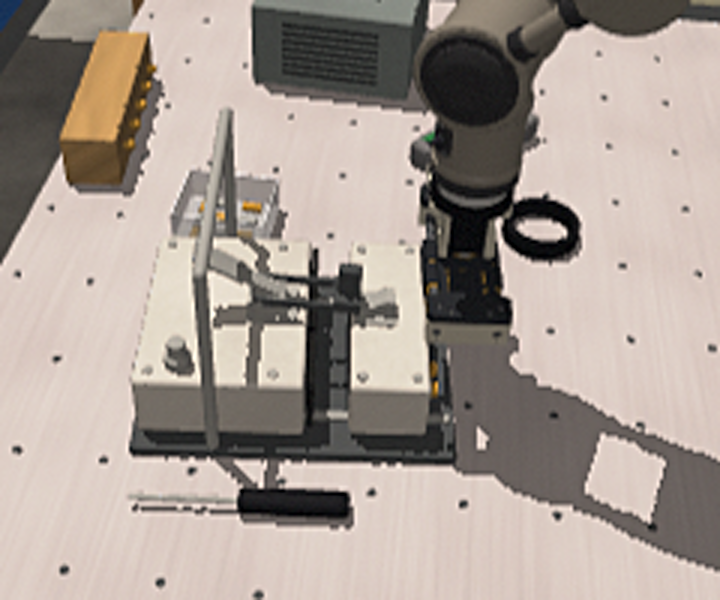

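Call:
apply_moves([
  {"tx": -0.01,"ty": 0.001,"tz": 0,"yaw": 0,"grip": -1},
  {"tx": -0.02,"ty": 0.001,"tz": 0,"yaw": 0,"grip": -1},
  {"tx": -0.03,"ty": 0.001,"tz": 0,"yaw": 0,"grip": -1},
  {"tx": -0.037,"ty": 0.001,"tz": 0,"yaw": 0,"grip": -1},
  {"tx": -0.044,"ty": 0.001,"tz": 0,"yaw": 0,"grip": -1},
  {"tx": -0.049,"ty": 0.001,"tz": 0,"yaw": 0,"grip": -1},
])

```text
time: 5.58
tool_pos: [0.4887, -0.0417, 0.0606]
tool_rot: [3.142, -0.0, -3.04]
contact_force: [-3.1, 0.2, 1.6]
opening: 0.0004
```

```bash
python3 - <<'E'
from h import *
snap('side','side2')
a=cv2.imread('pics/side2.png')[100:300,150:390]; cv2.imwrite('pics/side2c.png',cv2.resize(a,None,fx=3,fy=3,interpolation=2))
go(ch(-.12,0,.06))
E
```

```text
t 5.62 loc [-0.1247 -0.0002  0.0606] shift [-0.0047  0.0002  0.0006] dyaw None rot [ 3.142  0.    -3.04 ] F [-2.1  0.2  1.5] op 0.001
```

View pics/side2c.png

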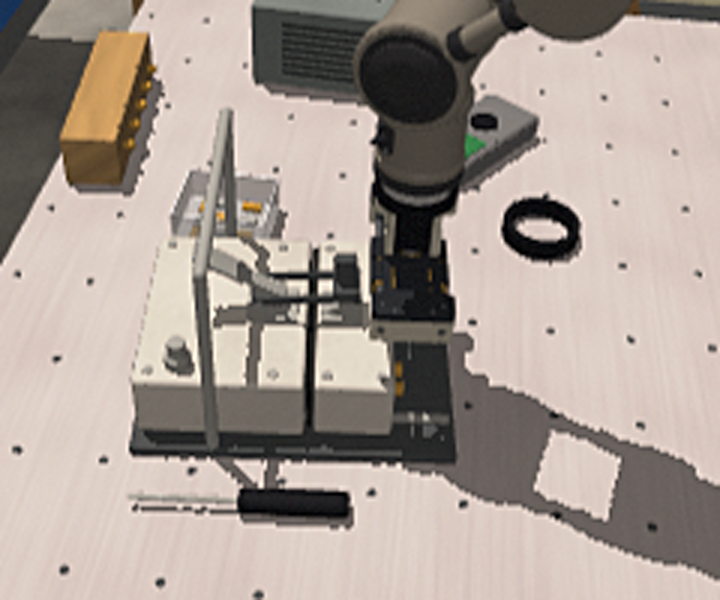

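Call:
apply_moves([
  {"tx": -0.002,"ty": 0,"tz": 0,"yaw": 0,"grip": -1},
  {"tx": -0.004,"ty": 0,"tz": 0,"yaw": 0,"grip": -1},
  {"tx": -0.004,"ty": 0,"tz": 0,"yaw": 0,"grip": -1},
])

```text
time: 6.0
tool_pos: [0.4903, -0.0414, 0.0605]
tool_rot: [3.141, -0.004, -3.04]
contact_force: [-8.7, -1.7, 6.1]
opening: 0.0004
```

Call:
apply_moves([
  {"tx": -0.001,"ty": 0,"tz": 0,"yaw": 0,"grip": -1},
  {"tx": -0.001,"ty": 0,"tz": 0,"yaw": 0,"grip": -1},
])

```text
time: 6.25
tool_pos: [0.4906, -0.0414, 0.0605]
tool_rot: [3.141, -0.006, -3.04]
contact_force: [-11.9, -1.4, 7.7]
opening: 0.0004
```

```bash
python3 - <<'E'
from h import *
go(ch(-.16,0,.22),None)
im,d=snap('top','top3'); np.save('topd3.npy',d)
E
```

```text
t 6.25 loc [-1.232e-01 -1.000e-04  6.050e-02] shift [ 0.0378 -0.     -0.1593] dyaw None rot [ 3.141 -0.006 -3.04 ] F [-11.9  -1.4   7.7] op 0.0
```

Call:
apply_moves([
  {"tx": 0.015,"ty": 0,"tz": 0,"yaw": 0,"grip": -1},
  {"tx": 0.03,"ty": 0,"tz": 0,"yaw": 0,"grip": -1},
  {"tx": 0.038,"ty": 0,"tz": -0.04,"yaw": 0,"grip": -0.2},
  {"tx": 0.038,"ty": 0,"tz": -0.08,"yaw": 0,"grip": -0.2},
  {"tx": 0.038,"ty": 0,"tz": -0.12,"yaw": 0,"grip": -0.2},
  {"tx": 0.038,"ty": 0,"tz": -0.16,"yaw": 0,"grip": -0.2},
  {"tx": 0.038,"ty": 0,"tz": -0.16,"yaw": 0,"grip": -0.2},
])

```text
time: 7.18
tool_pos: [0.4577, -0.0457, 0.2238]
tool_rot: [-3.139, 0.008, -3.041]
contact_force: [-0.1, -0.9, -0.5]
opening: 0.0364
```

```bash
python3 - <<'E'
from h import *
go(ch(-.067,0,.13))
snap('wrist','wr4'); im,d=snap('side','side4'); np.save('sided4.npy',d)
for n in ['tab','keeper','front_face','pivot','lip','lever_end']:
    for q in robot.tip_of(n,'side')[:2]:
        px=q['pixel']; z=d[int(round(px[0])),int(round(px[1]))]; print(n,np.round(px),round(q['confidence'],2),loc(unproj('side',px,z)))
a=cv2.imread('pics/side4.png')[130:270,170:330]; cv2.imwrite('pics/side4c.png',cv2.resize(a,None,fx=4,fy=4,interpolation=2))
print(robot.observe()['time'])
E
```

```text
t 7.17 loc [-0.1563 -0.0009  0.2238] shift [-0.0885  0.0018  0.0945] dyaw None rot [-3.139  0.008 -3.041] F [-0.1 -0.9 -0.5] op 0.036
tab [191. 263.] 0.63 [-0.0609  0.0057  0.1348]
keeper [198. 270.] 0.65 [-0.0844 -0.0186  0.0851]
front_face [210. 283.] 0.9 [-0.13   -0.0462  0.0079]
front_face [187. 264.] 0.32 [-0.0633  0.0051  0.1481]
pivot [198. 244.] 0.68 [-0.007   0.0071  0.1032]
lip [194. 267.] 0.51 [-0.0733  0.0066  0.1231]
lever_end [184. 213.] 0.84 [ 0.0917 -0.0748  0.085 ]
7.575
```

View pics/side4c.png

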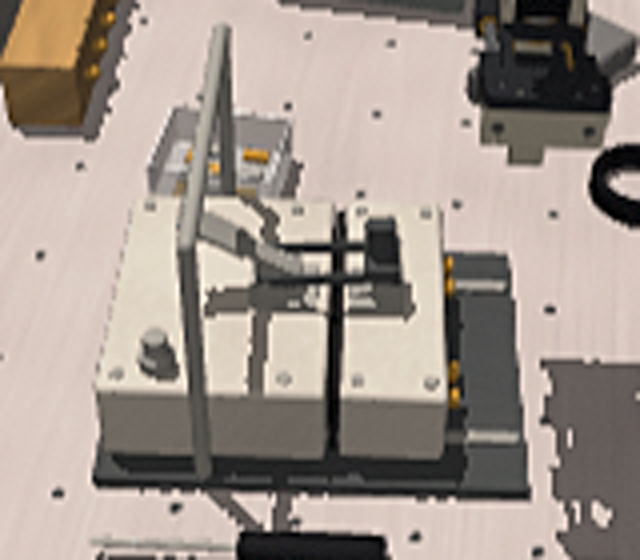

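View pics/wr4.png

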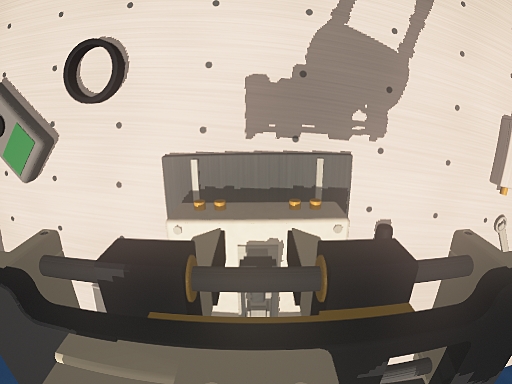

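```bash
python3 - <<'E'
from h import *
go(ch(-.065,-.0005,.128))
E
```

```text
t 7.58 loc [-0.1587  0.      0.2199] shift [-0.0938  0.      0.0917] dyaw None rot [ 3.141e+00 -1.000e-03 -3.040e+00] F [ 0.3  0.3 -0.8] op 0.037
```

Call:
apply_moves([
  {"tx": -0.03,"ty": 0,"tz": 0,"yaw": 0,"grip": -0.2},
  {"tx": -0.06,"ty": 0,"tz": 0,"yaw": 0,"grip": -0.2},
  {"tx": -0.088,"ty": 0,"tz": 0.01,"yaw": 0,"grip": -0.2},
  {"tx": -0.094,"ty": 0,"tz": 0.03,"yaw": 0,"grip": -0.2},
  {"tx": -0.094,"ty": 0,"tz": 0.05,"yaw": 0,"grip": -0.2},
  {"tx": -0.094,"ty": 0,"tz": 0.07,"yaw": 0,"grip": -0.2},
  {"tx": -0.094,"ty": 0,"tz": 0.085,"yaw": 0,"grip": -0.2},
  {"tx": -0.094,"ty": 0,"tz": 0.091,"yaw": 0,"grip": -0.2},
])

```text
time: 8.57
tool_pos: [0.5486, -0.0356, 0.1286]
tool_rot: [3.141, -0.002, -3.04]
contact_force: [0.2, -0.5, 0.2]
opening: 0.0363
```

```bash
python3 - <<'E'
from h import *
im,d=snap('side','side5')
go(ch(-.065,-.0005,.128))
a=cv2.imread('pics/side5.png')[130:270,170:330]; cv2.imwrite('pics/side5c.png',cv2.resize(a,None,fx=4,fy=4,interpolation=2))
E
```

```text
t 8.62 loc [-0.0649 -0.0006  0.1285] shift [0.0001 0.0001 0.0005] dyaw None rot [ 3.141e+00 -2.000e-03 -3.040e+00] F [-0.7 -1.2 -0.3] op 0.037
```

View pics/side5c.png

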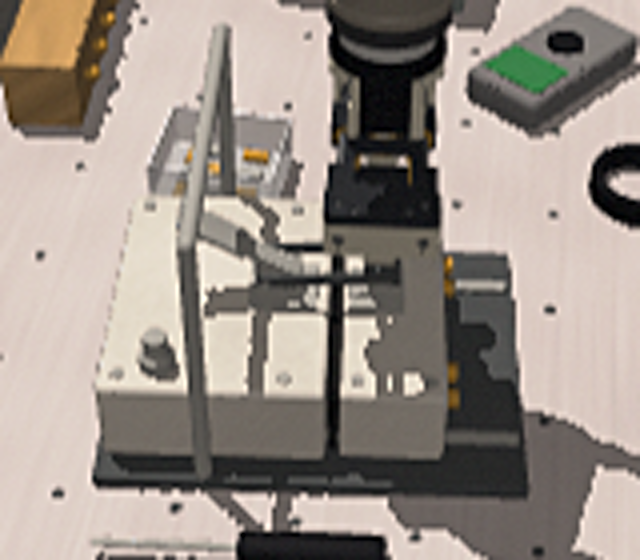

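Fingers straddle the tab just above the end plate. Close.

Call:
apply_moves([
  {"tx": 0,"ty": 0,"tz": 0,"yaw": 0,"grip": -1},
  {"tx": 0,"ty": 0,"tz": 0,"yaw": 0,"grip": -1},
  {"tx": 0,"ty": 0,"tz": 0,"yaw": 0,"grip": -1},
  {"tx": 0,"ty": 0,"tz": 0,"yaw": 0,"grip": -1},
], force=40)

```text
time: 9.12
tool_pos: [0.5493, -0.0352, 0.1303]
tool_rot: [3.141, 0.001, -3.04]
contact_force: [-2.0, 2.3, 3.7]
opening: 0.0142
```

Opening 14.2 mm: the tab is gripped. Pull along the pin's arc.

Call:
apply_moves([
  {"tx": 0.001,"ty": 0,"tz": -0.003,"yaw": 0,"grip": -1},
  {"tx": 0.003,"ty": 0,"tz": -0.006,"yaw": 0,"grip": -1},
  {"tx": 0.006,"ty": 0,"tz": -0.009,"yaw": 0,"grip": -1},
  {"tx": 0.009,"ty": 0,"tz": -0.011,"yaw": 0,"grip": -1},
  {"tx": 0.012,"ty": 0,"tz": -0.013,"yaw": 0,"grip": -1},
  {"tx": 0.015,"ty": 0,"tz": -0.014,"yaw": 0,"grip": -1},
])

```text
time: 9.88
tool_pos: [0.5345, -0.0368, 0.143]
tool_rot: [3.141, 0.001, -3.04]
contact_force: [4.9, 3.1, -8.5]
opening: 0.0138
```

```bash
python3 - <<'E'
from h import *
im,d=snap('side','side6')
go(ch(-.065,-.0005,.128))
a=cv2.imread('pics/side6.png')[110:270,170:330]; cv2.imwrite('pics/side6c.png',cv2.resize(a,None,fx=3.7,fy=3.7,interpolation=2))
E
```

```text
t 9.93 loc [-0.0796 -0.0003  0.1431] shift [-0.0146 -0.0001  0.0151] dyaw None rot [ 3.141 -0.    -3.04 ] F [ 2.1  1.3 -5.2] op 0.014
```

View pics/side6c.png

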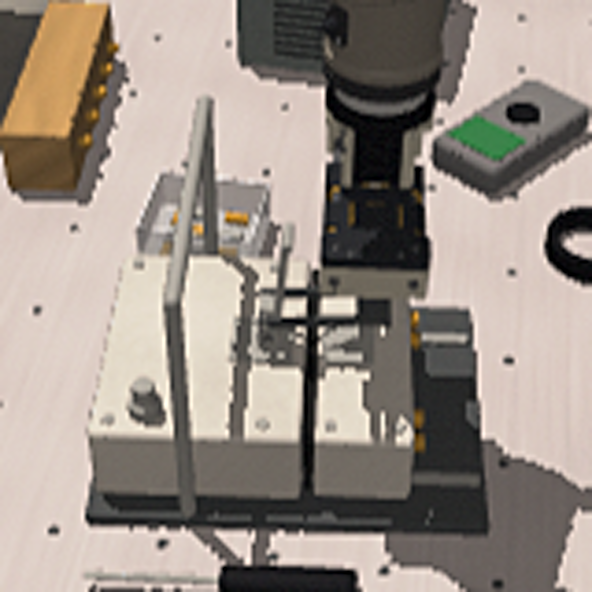

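Call:
apply_moves([
  {"tx": 0.002,"ty": 0,"tz": 0,"yaw": 0,"grip": -1},
  {"tx": 0.004,"ty": 0,"tz": 0,"yaw": 0,"grip": -1},
  {"tx": 0.004,"ty": 0,"tz": 0,"yaw": 0,"grip": -1},
  {"tx": 0.004,"ty": 0,"tz": 0.004,"yaw": 0,"grip": -1},
  {"tx": 0.004,"ty": 0,"tz": 0.008,"yaw": 0,"grip": -1},
  {"tx": 0.004,"ty": 0,"tz": 0.008,"yaw": 0,"grip": -1},
])

```text
time: 10.68
tool_pos: [0.5291, -0.0375, 0.1362]
tool_rot: [3.141, -0.002, -3.04]
contact_force: [-4.2, 2.6, 4.5]
opening: 0.0139
```

```bash
python3 - <<'E'
from h import *
im,d=snap('side','side7')
go(ch(-.065,-.0005,.128))
a=cv2.imread('pics/side7.png')[110:270,170:330]; cv2.imwrite('pics/side7c.png',cv2.resize(a,None,fx=3.7,fy=3.7,interpolation=2))
E
```

```text
t 10.72 loc [-0.0844 -0.0004  0.1362] shift [-0.0194  0.      0.0082] dyaw None rot [ 3.141e+00 -2.000e-03 -3.040e+00] F [-4.6  2.6  4.5] op 0.014
```

View pics/side7c.png

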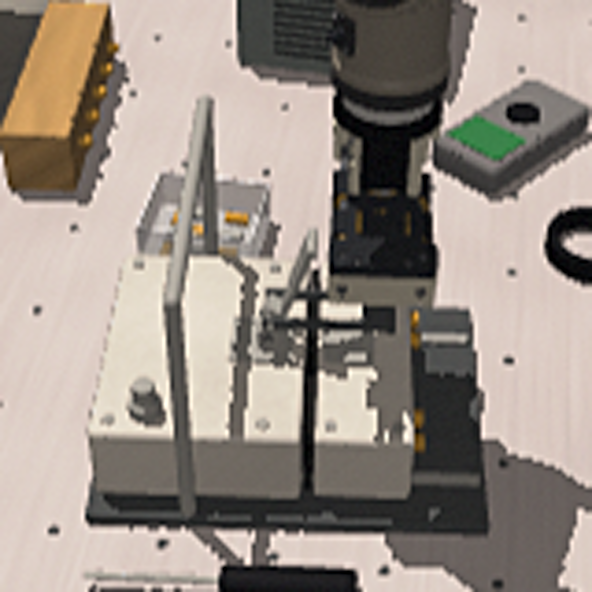

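Call:
apply_moves([
  {"tx": 0,"ty": 0,"tz": 0,"yaw": 0,"grip": -0.3},
  {"tx": 0,"ty": 0,"tz": 0,"yaw": 0,"grip": -0.3},
  {"tx": 0,"ty": 0,"tz": -0.02,"yaw": 0,"grip": -0.3},
  {"tx": 0.02,"ty": 0,"tz": -0.04,"yaw": 0,"grip": -0.3},
  {"tx": 0.05,"ty": 0,"tz": -0.06,"yaw": 0,"grip": -0.5},
  {"tx": 0.08,"ty": 0,"tz": -0.08,"yaw": 0,"grip": -1},
  {"tx": 0.08,"ty": 0,"tz": -0.08,"yaw": 0,"grip": -1},
])

```text
time: 11.6
tool_pos: [0.4502, -0.0461, 0.2173]
tool_rot: [-3.14, 0.003, -3.041]
contact_force: [0.1, -0.4, -0.1]
opening: 0.0076
```

```bash
python3 - <<'E'
from h import *
im,d=snap('side','side8')
for n in ['tab','keeper','front_face','lip','lever_end']:
    for q in robot.tip_of(n,'side')[:2]:
        px=q['pixel']; z=d[int(round(px[0])),int(round(px[1]))]; print(n,np.round(px),round(q['confidence'],2),loc(unproj('side',px,z)))
go(ch(-.065,-.0005,.128))
a=cv2.imread('pics/side8.png')[130:270,170:330]; cv2.imwrite('pics/side8c.png',cv2.resize(a,None,fx=4,fy=4,interpolation=2))
snap('wrist','wr8')
E
```

```text
tab [194. 273.] 0.85 [-0.0901  0.0048  0.1245]
tab [223. 206.] 0.7 [0.0927 0.0931 0.0854]
keeper [198. 269.] 0.67 [-0.0805  0.0083  0.1081]
front_face [210. 279.] 0.87 [-0.1107  0.03    0.0843]
lip [197. 274.] 0.82 [-0.0933  0.0055  0.1116]
lever_end [178. 252.] 0.81 [-0.0292  0.0086  0.1844]
lever_end [211. 280.] 0.4 [-0.1131  0.0331  0.0814]
t 11.9 loc [-0.1631 -0.      0.215 ] shift [-0.0982  0.0001  0.0869] dyaw None rot [ 3.141e+00 -1.000e-03 -3.040e+00] F [-0.9 -0.2  0.1] op 0.001
```

View pics/side8c.png

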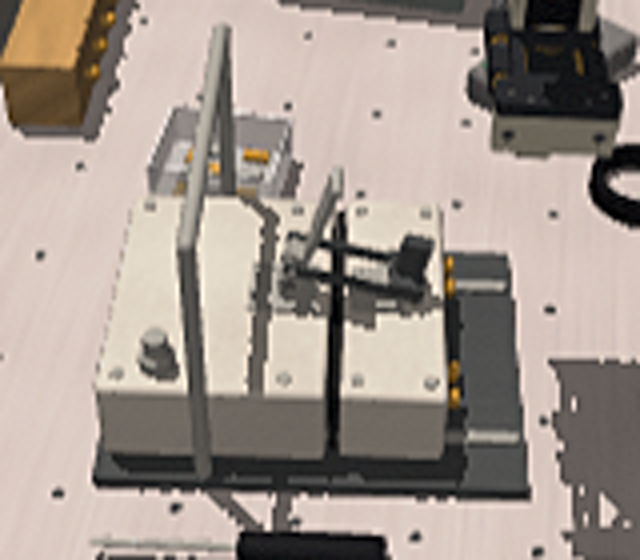

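View pics/wr8.png

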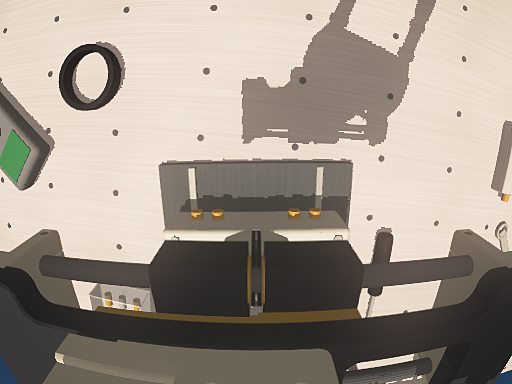

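Call:
apply_moves([
  {"tx": -0.04,"ty": 0,"tz": -0.005,"yaw": 0,"grip": -1},
  {"tx": -0.08,"ty": 0,"tz": 0.01,"yaw": 0,"grip": -1},
  {"tx": -0.1,"ty": 0,"tz": 0.03,"yaw": 0,"grip": -1},
  {"tx": -0.105,"ty": 0,"tz": 0.05,"yaw": 0,"grip": -1},
  {"tx": -0.115,"ty": 0,"tz": 0.05,"yaw": 0,"grip": -1},
  {"tx": -0.13,"ty": 0,"tz": 0.05,"yaw": 0,"grip": -1},
  {"tx": -0.143,"ty": 0,"tz": 0.05,"yaw": 0,"grip": -1},
])

```text
time: 12.82
tool_pos: [0.5937, -0.0312, 0.1666]
tool_rot: [-3.141, 0.0, -3.04]
contact_force: [-1.7, -0.1, 1.6]
opening: 0.0001
```

```bash
python3 - <<'E'
from h import *
im,d=snap('side','side9')
go(ch(.007,-.0005,.165))
a=cv2.imread('pics/side9.png')[80:260,170:330]; cv2.imwrite('pics/side9c.png',cv2.resize(a,None,fx=3.3,fy=3.3,interpolation=2))
E
```

```text
t 12.88 loc [-0.0182 -0.0011  0.1666] shift [-0.0252  0.0008  0.0016] dyaw None rot [-3.141e+00  2.000e-03 -3.040e+00] F [ 0.2 -0.3  0.7] op 0.0
```

View pics/side9c.png

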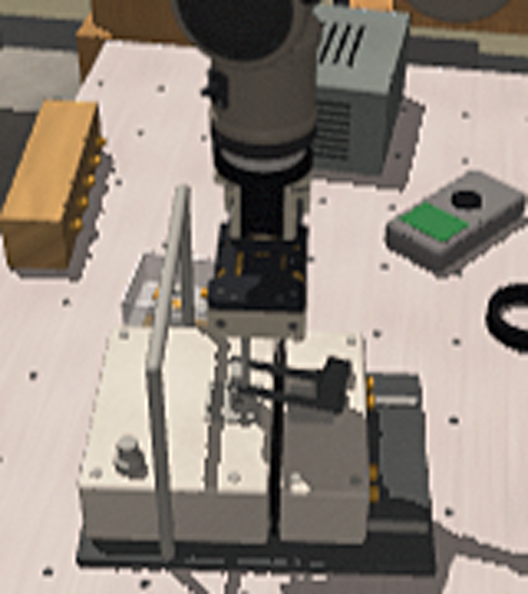

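Call:
apply_moves([
  {"tx": -0.007,"ty": 0,"tz": 0,"yaw": 0,"grip": -1},
  {"tx": -0.014,"ty": 0,"tz": 0.001,"yaw": 0,"grip": -1},
  {"tx": -0.02,"ty": 0,"tz": 0.003,"yaw": 0,"grip": -1},
  {"tx": -0.024,"ty": 0,"tz": 0.008,"yaw": 0,"grip": -1},
  {"tx": -0.024,"ty": 0,"tz": 0.012,"yaw": 0,"grip": -1},
])

```text
time: 13.5
tool_pos: [0.6167, -0.0288, 0.1534]
tool_rot: [-3.141, -0.0, -3.04]
contact_force: [-2.4, -1.0, 4.6]
opening: 0.0003
```

```bash
python3 - <<'E'
from h import *
im,d=snap('side','side10')
go(ch(.007,-.0005,.14))
a=cv2.imread('pics/side10.png')[80:260,170:330]; cv2.imwrite('pics/side10c.png',cv2.resize(a,None,fx=3.3,fy=3.3,interpolation=2))
E
```

```text
t 13.55 loc [ 0.0032 -0.0011  0.1528] shift [-0.0038  0.0007  0.0128] dyaw None rot [ 3.141e+00 -1.000e-03 -3.040e+00] F [-3.1 -1.4  2.7] op 0.0
```

View pics/side10c.png

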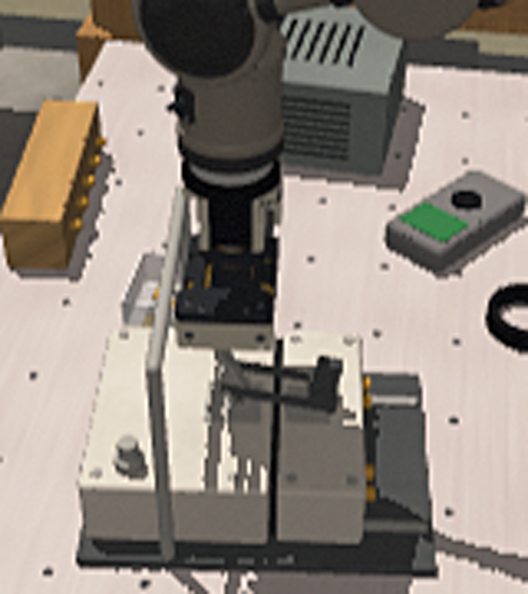

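Call:
apply_moves([
  {"tx": -0.001,"ty": 0,"tz": 0.004,"yaw": 0,"grip": -1},
  {"tx": -0.002,"ty": 0,"tz": 0.008,"yaw": 0,"grip": -1},
  {"tx": -0.003,"ty": 0,"tz": 0.012,"yaw": 0,"grip": -1},
  {"tx": -0.003,"ty": 0,"tz": 0.016,"yaw": 0,"grip": -1},
  {"tx": -0.003,"ty": 0,"tz": 0.02,"yaw": 0,"grip": -1},
])

```text
time: 14.18
tool_pos: [0.6201, -0.0286, 0.1344]
tool_rot: [-3.141, 0.002, -3.04]
contact_force: [-4.8, -1.9, 4.7]
opening: 0.0003
```

```bash
python3 - <<'E'
from h import *
im,d=snap('side','side11')
go(ch(.007,-.0005,.14))
a=cv2.imread('pics/side11.png')[80:260,170:330]; cv2.imwrite('pics/side11c.png',cv2.resize(a,None,fx=3.3,fy=3.3,interpolation=2))
E
```

```text
t 14.22 loc [ 0.0065 -0.0013  0.1336] shift [-0.0005  0.0008 -0.0064] dyaw None rot [-3.141  0.    -3.04 ] F [-3.5 -1.4  6.6] op 0.0
```

View pics/side11c.png

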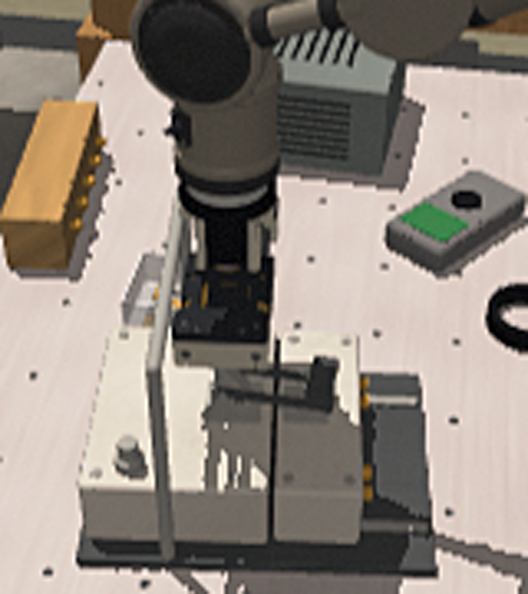

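Call:
apply_moves([
  {"tx": -0.0005,"ty": 0,"tz": 0.004,"yaw": 0,"grip": -1},
  {"tx": -0.001,"ty": 0,"tz": 0.008,"yaw": 0,"grip": -1},
  {"tx": -0.001,"ty": 0,"tz": 0.012,"yaw": 0,"grip": -1},
  {"tx": -0.001,"ty": 0,"tz": 0.016,"yaw": 0,"grip": -1},
  {"tx": -0.001,"ty": 0,"tz": 0.019,"yaw": 0,"grip": -1},
])

```text
time: 14.85
tool_pos: [0.6225, -0.0285, 0.116]
tool_rot: [-3.14, 0.005, -3.04]
contact_force: [1.2, 0.4, 7.1]
opening: 0.0003
```

```bash
python3 - <<'E'
from h import *
go(ch(.007,-.0005,.108))
E
```

```text
t 14.85 loc [ 0.0094 -0.0015  0.116 ] shift [0.0025 0.001  0.008 ] dyaw None rot [-3.14   0.005 -3.04 ] F [1.2 0.4 7.1] op 0.0
```

```bash
python3 - <<'E'
from h import *
im,d=snap('side','side12')
for n in ['tab','keeper','front_face','lip','lever_end']:
    for q in robot.tip_of(n,'side')[:2]:
        px=q['pixel']; z=d[int(round(px[0])),int(round(px[1]))]; print(n,np.round(px),round(q['confidence'],2),loc(unproj('side',px,z)))
a=cv2.imread('pics/side12.png')[130:270,170:330]; cv2.imwrite('pics/side12c.png',cv2.resize(a,None,fx=4,fy=4,interpolation=2))
go(ch(.007,-.0005,.108))
E
```

```text
tab [195. 264.] 0.82 [-0.0656  0.0084  0.1217]
keeper [196. 269.] 0.71 [-0.081   0.0089  0.117 ]
front_face [213. 281.] 0.84 [-0.1213 -0.027   0.0135]
lip [196. 269.] 0.58 [-0.0793  0.009   0.1169]
lever_end [187. 215.] 0.64 [0.0567 0.1078 0.234 ]
t 15.15 loc [ 0.0081 -0.0013  0.115 ] shift [0.0012 0.0008 0.007 ] dyaw None rot [-3.141e+00  1.000e-03 -3.040e+00] F [ 0.9 -0.5  4.3] op 0.0
```

View pics/side12c.png

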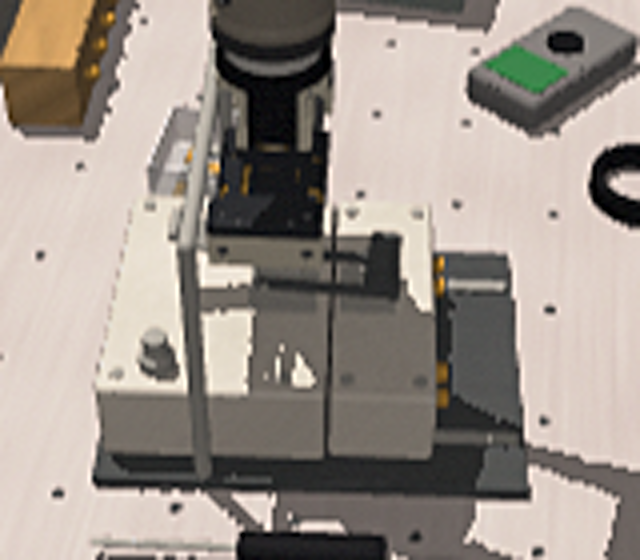

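Call:
apply_moves([
  {"tx": 0.001,"ty": 0,"tz": 0.003,"yaw": 0,"grip": -1},
  {"tx": 0.001,"ty": 0,"tz": 0.006,"yaw": 0,"grip": -1},
  {"tx": 0.001,"ty": 0,"tz": 0.009,"yaw": 0,"grip": -1},
  {"tx": 0.001,"ty": 0,"tz": 0.01,"yaw": 0,"grip": -1},
])

```text
time: 15.65
tool_pos: [0.6205, -0.0284, 0.107]
tool_rot: [-3.141, 0.003, -3.04]
contact_force: [-3.6, 0.6, 22.0]
opening: 0.0004
```

```bash
python3 - <<'E'
from h import *
go(ch(.007,-.0005,.106))
E
```

```text
t 15.65 loc [ 0.0074 -0.0012  0.107 ] shift [0.0004 0.0007 0.001 ] dyaw None rot [-3.141e+00  3.000e-03 -3.040e+00] F [-3.6  0.6 22. ] op 0.0
```

Call:
apply_moves([
  {"tx": 0,"ty": 0,"tz": 0.0015,"yaw": 0,"grip": -1},
  {"tx": 0,"ty": 0,"tz": 0.0015,"yaw": 0,"grip": -1},
  {"tx": 0,"ty": 0,"tz": -0.01,"yaw": 0,"grip": -1},
  {"tx": 0.01,"ty": 0,"tz": -0.03,"yaw": 0,"grip": -1},
  {"tx": 0.04,"ty": 0,"tz": -0.06,"yaw": 0,"grip": -1},
  {"tx": 0.08,"ty": 0,"tz": -0.1,"yaw": 0,"grip": -1},
  {"tx": 0.13,"ty": 0,"tz": -0.12,"yaw": 0,"grip": -1},
  {"tx": 0.17,"ty": 0,"tz": -0.12,"yaw": 0,"grip": -1},
])

```text
time: 16.65
tool_pos: [0.4487, -0.0458, 0.2264]
tool_rot: [-3.14, 0.002, -3.04]
contact_force: [-0.1, -0.5, 0.2]
opening: 0.0004
```

```bash
python3 - <<'E'
from h import *
im,d=snap('side','side13')
for n in ['tab','keeper','front_face','lip','lever_end']:
    for q in robot.tip_of(n,'side')[:2]:
        px=q['pixel']; z=d[int(round(px[0])),int(round(px[1]))]; print(n,np.round(px),round(q['confidence'],2),loc(unproj('side',px,z)))
a=cv2.imread('pics/side13.png')[130:270,170:330]; cv2.imwrite('pics/side13c.png',cv2.resize(a,None,fx=4,fy=4,interpolation=2))
im,d=snap('top','top13')
c=robot.get_calibration('top');K=c['camera_matrix'];rr,cc=np.mgrid[:384,:512]
P=np.stack([(cc-K[0,2])/K[0,0]*d,(rr-K[1,2])/K[1,1]*d,d],-1)
W=(P-np.array(c['t']))@np.array(c['R']);D=W-[PIV[0],PIV[1],0]
u=D@XH;v=D@YH
m=(abs(v)<.007)&(abs(u)<.15)&(d>0);i=np.argsort(u[m]); print([(int(a*1000),int(b*1000)) for a,b in zip(u[m][i],W[...,2][m][i])][::2])
go(ch(-.2,0,.2))
E
```

```text
tab [193. 264.] 0.49 [-0.0654  0.0075  0.1263]
keeper [197. 267.] 0.71 [-0.0737  0.0051  0.1112]
keeper [161. 221.] 0.67 [ 5.350e-02 -1.000e-04  2.312e-01]
front_face [214. 278.] 0.87 [-0.1082  0.0442  0.0826]
front_face [198. 266.] 0.36 [-0.0727  0.0055  0.1087]
lip [196. 265.] 0.5 [-0.069   0.0062  0.1139]
lever_end [196. 208.] 0.77 [ 0.1025 -0.0219  0.0818]
lever_end [195. 269.] 0.52 [-0.0803 -0.0084  0.1052]
[(-149, 583), (-149, 583), (-148, 583), (-148, 583), (-147, 580), (-146, 582), (-146, 582), (-146, 581), (-145, 581), (-144, 582), (-144, 584), (-144, 581), (-142, 581), (-142, 580), (-142, 582), (-140, 580), (-140, 580), (-140, 577), (-139, 579), (-138, 578), (-138, 581), (-138, 577), (-136, 581), (-136, 576), (-135, 577), (-135, 575), (-134, 576), (-133, 578), (-133, 576), (-132, 575), (-131, 573), (-131, 571), (-131, 573), (-129, 571), (-129, 575), (-129, 573), (-129, 575), (-126, 571), (-126, 567), (-126, 567), (-124, 568), (-124, 569), (-124, 564), (-123, 560), (-121, 566), (-121, 564), (-121, 560), (-118, 562), (-118, 559), (-114, 554), (-13, 86), (-10, 88), (-9, 85), (
[... 323 characters left out ...]
, 108), (37, 105), (39, 106), (41, 101), (43, 103), (44, 104), (46, 107), (47, 104), (49, 107), (50, 234), (50, 108), (50, 230), (52, 109), (52, 235), (53, 107), (53, 232), (54, 105), (55, 235), (56, 109), (56, 106), (57, 106), (59, 233), (59, 231), (59, 232), (60, 106), (63, 106), (64, 104), (67, 105), (67, 105), (70, 107), (72, 103), (73, 107), (74, 105), (77, 106), (78, 106), (81, 106), (82, 104), (84, 106), (85, 102), (109, 83), (110, 82), (113, 84), (114, 79), (115, 85), (118, 77), (119, 86), (120, 81), (123, 83), (124, 82), (127, 82), (128, 81)]
t 17.0 loc [-1.627e-01 -1.000e-04  2.246e-01] shift [ 0.0373 -0.0001  0.0246] dyaw None rot [-3.142 -0.    -3.04 ] F [ 0.4 -0.1  0.5] op 0.001
```

View pics/side13c.png

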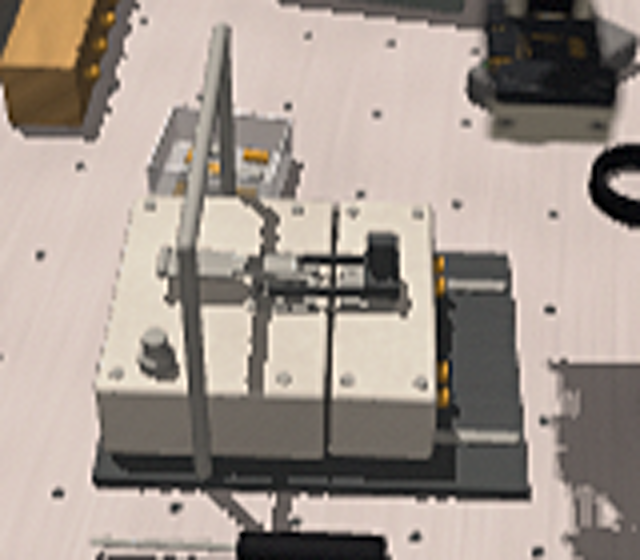

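```bash
python3 - <<'E'
from h import *
for f in (8,13):
    im=cv2.imread(f'pics/side{f}.png',0).astype(float)
    # near-half right edge subpixel, rows near the near top corner
    o=[]
    for r in range(230,243):
        row=im[r,268:292]; g=np.diff(row); k=g.argmin(); o.append((268+k,round(g[k])))
    print(f,o)
print(robot.hand_in(), robot.observe()['time'])
E
```

```text
8 [(np.int64(281), -50), (np.int64(281), -33), (np.int64(281), -61), (np.int64(281), -55), (np.int64(281), -52), (np.int64(281), -39), (np.int64(280), -50), (np.int64(280), -49), (np.int64(280), -36), (np.int64(280), -27), (np.int64(280), -38), (np.int64(280), -69), (np.int64(280), -68)]
13 [(np.int64(281), -65), (np.int64(278), -37), (np.int64(278), -66), (np.int64(278), -75), (np.int64(278), -75), (np.int64(278), -74), (np.int64(278), -82), (np.int64(278), -42), (np.int64(288), -15), (np.int64(277), -17), (np.int64(277), -28), (np.int64(277), -47), (np.int64(277), -59)]
the job is handed in; nothing more can be done
the job is handed in; nothing more can be done
```

I closed and latched the chamber and handed the job in at about 17 s. `hand_in()` gave no verdict, so success is judged only from my own checks.

**What I did:**
1. Pushed the near half in with closed fingers until the seal pushed back at about 12 N.
2. Gripped the tab and pulled it until the lever leaned back to about 1.8 rad.
3. Released the claw behind the keeper.
4. Pushed the lever over and down with an upright gripper kept on the near side of the guard bar. The moves cannot tilt the tool, so I pressed close to the hinge. The force at the end of the push was about 22 N.

**Last checks:**
- **Lever:** it lies flat. The depth profile is level at about 106 mm along its length, and shut should be 107 mm.
- **Near half:** its edge moved in about 2 to 3 pixels in the side view, roughly 6 to 8 mm past the seal contact point. That fits the expected latched position of about 2 mm.
- **Claw:** it lies level, and the tab is at the height expected when hooked. The arm hid the claw in the final top view, so I did not measure the lip against the keeper directly.
- **Robot:** it stands clear, with near-zero contact force.
- **Other objects:** in the side view nothing looked moved. I did not measure this, and not every loose thing was in that view.

**Disagreements:** the networks' lever-end readings in the last side pictures landed on other surfaces. I used the depth profile instead.

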